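# Roll a cap strip home on a sample rack

## Task

Take the hand roller from the steel tray and roll its rubber wheel firmly along the violet cap strip on the small rack until every cap is fully home; press with the wheel only, not with the gripper or the handle. Then lay the roller gently back down in the tray, leaving the marker, bottle, tape and tall tube rack undisturbed.

Things in the scene. Friction and masses are not known exactly. Their poses are not given: they have to be found in the camera images.
- roller: Hand roller, 156 mm long, about 0.18 kg. Origin at the centre of its black rubber wheel (32 mm diameter, 22 mm wide, turns freely); x points from handle to wheel along the handle's axis, y along the axle. The steel fork is 31 mm wide, from 5 mm ahead of the axle to 31 mm behind, 10 mm thick. It lies level on the tray floor on wheel and butt, its axis 16 mm above that floor.
- roller_grip (a point): Grip point on the axis of the roller's blue handle, 58 mm behind the axle, near the balance point. Axes as the roller's. The handle is 22 mm square in section with flat sides, from 34 to 127 mm behind the axle, and ends in a round butt 32 mm in diameter, 12 mm long.
- roller_handle: The roller's blue handle. Origin on the wheel's axle, axes as the roller's.
- roller_wheel (a joint): Turn of the wheel in its fork, in rad; free running, unlimited.
- rack: Small ivory sample-tube rack of 8 rows by 12, 85.5 by 127.8 mm, deck 54 mm above the bench, fixed in an aluminium nest 104 by 146 mm. Origin on the bench under its centre; the rows of 12 run along y. The two middle rows carry white cap strips that are home.
- strip: Violet strip of 12 caps in line along its y, 9 mm apart: cap_1 at y = -49.5 mm, cap_12 at +49.5 mm; caps 8.4 mm wide. It runs along either long edge row of the rack, 31.5 mm from the rack's centre line. Origin at its middle, 55 mm above the bench; cap tops are 61 mm above the bench when home, 65 mm when fully proud. Within 13 mm to either side all else is lower.
- old_strip: A natural-white cap strip on the opposite edge row, already home; tops 61 mm above the bench. Origin at its middle, 55 mm above the bench.
- tray: Shallow steel instrument tray fixed on the bench, 220 mm along x by 152 mm along y, walls 3 mm thick and 15 mm high, floor 3 mm thick. Origin on the bench under its centre. The roller and the marker lie in it.
- tube_rack: Tall ivory rack of blood tubes with red and violet caps, fixed, 236 mm along x by 84 mm along y, 118 mm high over the caps. Origin on the bench under its centre. Not to be knocked.
- bottle_mid (a point): Middle (half-way up) of a standing amber bottle, 42 mm in diameter and 125 mm high, near one end of the small rack. To be left alone.
- tape_mid (a point): Middle (half-way up) of a white roll of tape lying flat, 58 mm in diameter and 25 mm high, near the other end of the small rack. To be left alone.
- marker_mid (a point): Middle of a white marker with a red cap, lying in the tray beside the roller; 130 mm long along its x, 12 to 13 mm thick. To be left alone.
- cap_1 (a joint): How far cap 1 of the violet strip has been pushed into its tube, in m: 0 fully proud, 0.004 home (a stop). It takes about 8 N to move and stays where it is left.
- cap_2 (a joint): The same for cap 2.
- cap_3 (a joint): The same for cap 3.
- cap_4 (a joint): The same for cap 4.
- cap_5 (a joint): The same for cap 5.
- cap_6 (a joint): The same for cap 6.
- cap_7 (a joint): The same for cap 7.
- cap_8 (a joint): The same for cap 8.
- cap_9 (a joint): The same for cap 9.
- cap_10 (a joint): The same for cap 10.
- cap_11 (a joint): The same for cap 11.
- cap_12 (a joint): The same for cap 12.
Not all that is in view belongs to the job. Of the things that look like the roller, the middle-sized one is meant.

How it is judged:
By the outcome, as a careful person would: the job done as asked, in the order asked, and still so for the second after the job is handed in, with the robot touching nothing.
It also fails if it takes over 72 s, if anything falls off the work surface, if the arm or the gripper's body presses on something with over 40 N, if the wrist force passes 120 N, or if a joint passes its speed limit or range.

## Robot

A 7-joint arm with a two-finger parallel gripper is mounted at the origin on the work surface. World frame = base frame: x ahead of the robot, y to its left, z up, the work surface at z = 0. Lengths are in m, angles in rad, forces in N, time in s.
With the tool pointing down it reaches from about 0.4 to 0.875 m from the base axis. Payload 19.3 kg.
Tool frame: the origin (TCP) lies midway between the tips of the shut fingers; the grasp point (between the pads) lies 19 mm behind it; z points along the fingers, y is the direction in which the jaws open and shut (so a half turn about z gives the same grasp; the last joint's range is limited). The gripper opens to 85 mm and grips with 20 to 120 N. Pads are 22 mm wide; open, the fingers measure 114 mm over their backs; the gripper's body (76 mm by 85 mm) begins 54 mm behind the grasp point. The pads swing forward as they close: fully open they stand 13 mm farther back than shut.
Start: joints at [-1.276, 0.521, -0.036, 1.599, 0.021, 1.021, -0.113], TCP at [0.223, 0.584, 0.231] pointing down, gripper open.
Joint ranges: [-2.91, 2.91], [-0.3, 2.13], [-1.5, 1.42], [0.17, 2.43], [-1.26, 4.41], [0.16, 1.93], [-2.52, 2.52]. Speed limits (rad/s): [1.89, 1.89, 2.39, 2.39, 3.01, 3.01, 3.01].

## Interface

Orientations are given as [roll, pitch, yaw] about the fixed x, y, z axes, in that order (R = Rz(yaw) Ry(pitch) Rx(roll)).
In Python, from workcell import bot gives the robot as it stands.
- The arm moves only by the tool servo_tool, never from a script. Its argument "plan" is a list of rows, each a list of 5 numbers: the shift along the world's x, y, z in mm, then the turn about the world's z in rad, then the gripper's target within -1 to 1 (shut at 1, half-way at 0, fully open at -1). In form: [[tx, ty, tz, yaw, jaw], ...]. A call has exactly 10 rows; each row is the pose to reach, as a shift and turn from the pose commanded when the call began; what a row does not reach only later rows make up. A row lasts 1/12 s, in which the tool goes at most 41.7 mm and 7.16 degrees, less where a joint would pass 70% of its speed; a pose out of reach is approached as far as the arm can. A call with a gripper value outside its range is refused whole. The fingers move at their own pace and stop on an object; "squeeze" is the grip in N (left out, the last holds). Time passes only in rows, so rows that repeat a pose let the fingers close, or fill a call up. It gives the time, the measured TCP pose, the force and the opening at its end, in the units of the state.
- bot.observe(): the state, without advancing time (a new reading comes with each control period).
- bot.grab_frame(name): name is "scene" or "top"; returns the picture (480x640x3 uint8, blue, green, red); there is no depth.
- bot.calibration(name): a dict with "fx", "fy", "cx", "cy" (pixels), "T" (4x4, takes a point from camera to world coordinates). Camera axes: x right, y down, z forward; pixel columns grow to the right and rows downward; lengths in m; the calibration is good to about 2 mm. A picture is of the moment at which its call begins. calibration takes no time and is no camera call.
- bot.job_done(): hands the job in, once; it reports no verdict.
The state is a dict: "clock": time; "qpos": joint angles; "qd": joint speeds; "joint_efforts": joint torques, N m; "position": TCP position; "tool_rot": TCP orientation; "force": force on the tool from outside, world axes, zero at the start; "moment": the same for the moment, N m; "grip_width": finger opening in m.
Only numpy, scipy, OpenCV 4.12 (cv2) and the standard library are available. Lean on these libraries where they do the work, as an engineer would, in place of code of your own. Each camera call takes 0.05 s, during which the arm holds its last target.

## Working session

There is one attempt and no reset: what is moved stays moved. The work goes in short steps, Python scripts to look and compute and a tool call to move; the robot and the scene stay as the last step left them, time stands still between calls to the robot, and variables do not carry over. Pictures are saved under pics/ and viewed, and the job is handed in when it is done.

Besides the shell and the picture viewer there is one more tool, called as name(argument=value, ...) on one line, values as JSON. servo_tool: Moves the arm, as the interface text tells. Its arguments: {"type":"object","properties":{"plan":{"type":"array","items":{"type":"array","items":{"type":"number"}}},"squeeze":{"type":"number"}},"required":["plan"]}

```bash
mkdir -p pics; python3 - <<'E'
from workcell import bot
import cv2
for n in("scene","top"):
    cv2.imwrite(f"pics/{n}0.png",bot.grab_frame(n)); c=bot.calibration(n); print(n,c)
print(bot.observe())
E
```

```text
scene {'fx': 529.9961772555596, 'fy': 529.9961772555596, 'cx': 328.51967421486563, 'cy': 241.97485400169526, 'T': array([[-6.64637260e-01,  5.88944012e-01, -4.59785018e-01,
         1.18435938e+00],
       [ 7.47166185e-01,  5.23835129e-01, -4.09071449e-01,
         5.33724149e-01],
       [-6.86361623e-05, -6.15419945e-01, -7.88199395e-01,
         9.45675377e-01],
       [ 0.00000000e+00,  0.00000000e+00,  0.00000000e+00,
         1.00000000e+00]])}
top {'fx': 491.449704537096, 'fy': 491.449704537096, 'cx': 324.9596684084525, 'cy': 249.26676884868436, 'T': array([[ 0.01840438, -0.99667758,  0.07934154,  0.58083491],
       [-0.99982213, -0.01867322, -0.00264774,  0.09541074],
       [ 0.00412051, -0.0792787 , -0.99684397,  1.17984305],
       [ 0.        ,  0.        ,  0.        ,  1.        ]])}
{'clock': 0.1, 'qpos': array([-1.27621454,  0.52195838, -0.0362992 ,  1.59990388,  0.02117199,
        1.02109666, -0.11280738]), 'qd': array([ 0.00057597, -0.00137699, -0.00120539, -0.00167324, -0.0009084 ,
       -0.00051031,  0.00142953]), 'joint_efforts': array([ 2.27145712e-03, -9.28482342e+01,  1.98373005e+00, -3.70527577e+01,
        1.81461847e-02,  5.22025191e-03,  1.33558990e-05]), 'position': array([0.22290449, 0.58360172, 0.230798  ]), 'tool_rot': array([-3.14061193e+00,  5.74721733e-05,  2.77675256e+00]), 'force': array([-0.66706082,  0.01523672,  0.07462152]), 'moment': array([-0.00090227,  0.03235283, -0.01575461]), 'grip_width': 0.08548798819579599}
```

View pics/scene0.png

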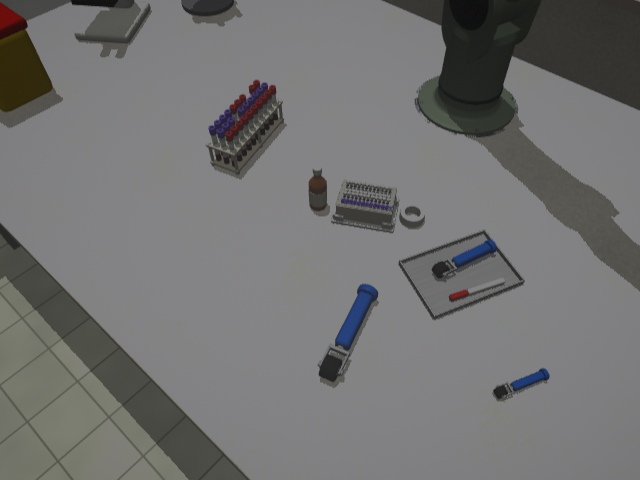

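View pics/top0.png

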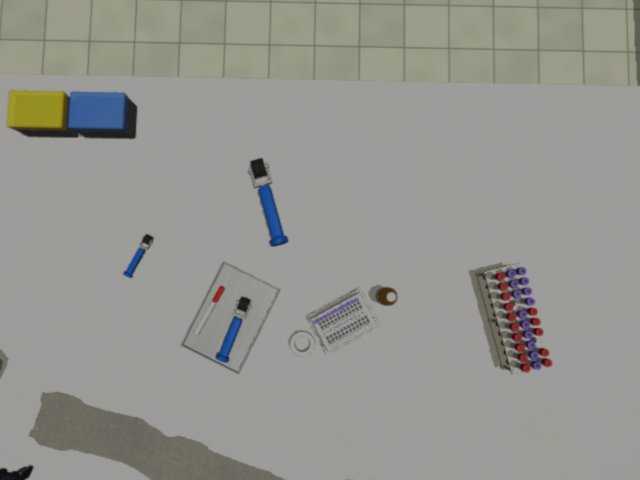

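The scene shows three candidates for the roller. In the top view they are a large one at (268,200), a middle-sized one in the tray at (234,328) and a small one at (138,256). The one in the tray fits, being middle-sized and lying next to the marker. I'll confirm it in a crop and measure.

```bash
python3 - <<'E'
import cv2
a=cv2.imread("pics/top0.png")
cv2.imwrite("pics/c1.png",cv2.resize(a[255:380,175:285],None,fx=5,fy=4.8,interpolation=cv2.INTER_CUBIC)[:600])
cv2.imwrite("pics/c2.png",cv2.resize(a[275:365,280:410],None,fx=6,fy=6,interpolation=cv2.INTER_CUBIC))
b=cv2.imread("pics/scene0.png")
cv2.imwrite("pics/c3.png",cv2.resize(b[165:240,310:430],None,fx=6,fy=6,interpolation=cv2.INTER_CUBIC))
cv2.imwrite("pics/c4.png",cv2.resize(b[225:325,395:528],None,fx=6,fy=6,interpolation=cv2.INTER_CUBIC))
E
```

```text
(no output)
```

View pics/c1.png

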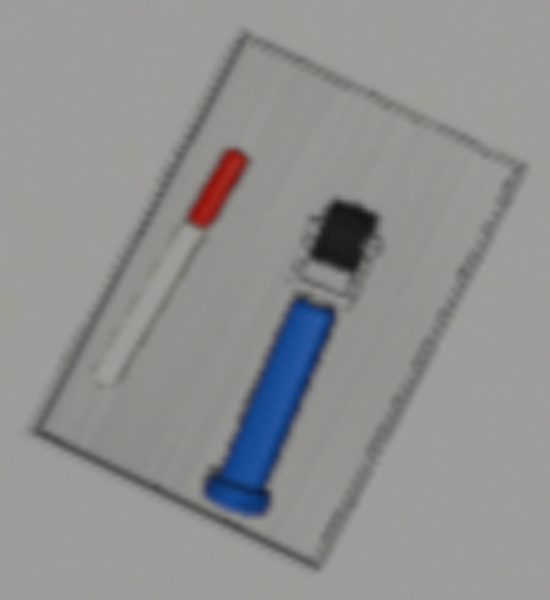

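View pics/c2.png

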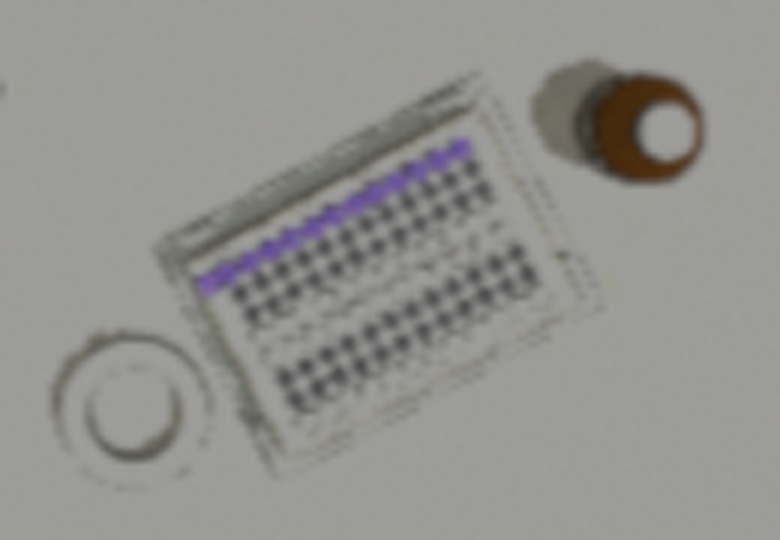

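View pics/c3.png

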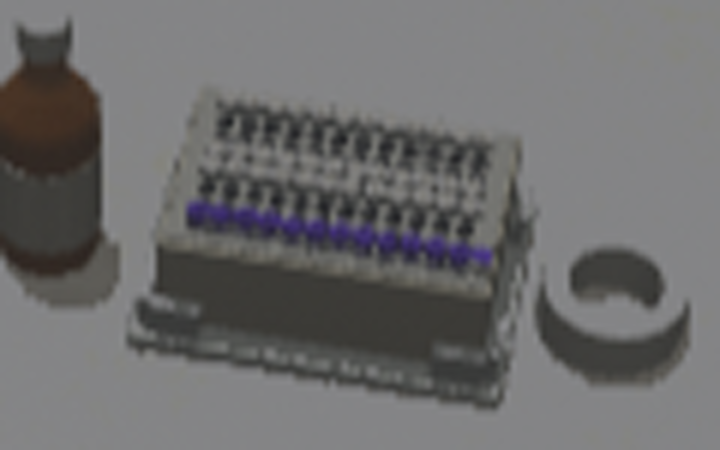

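View pics/c4.png

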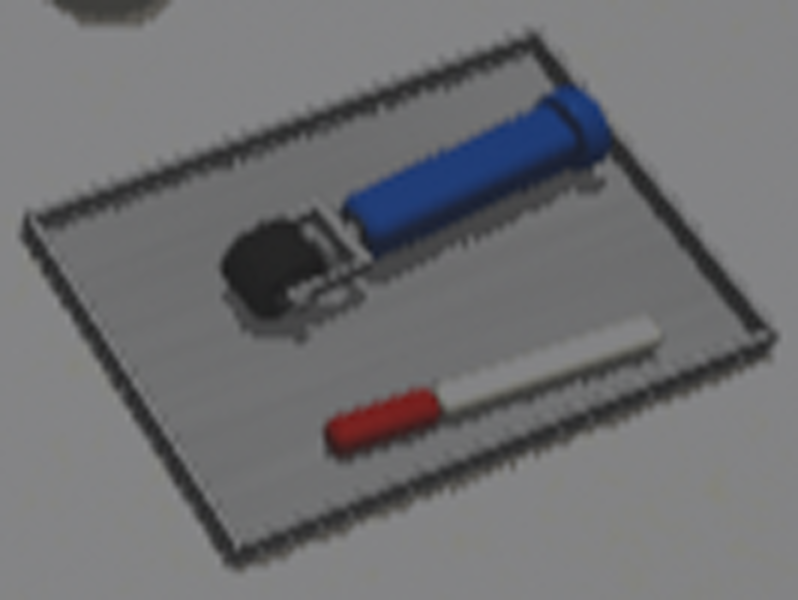

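```bash
cat > h.py <<'E'
import numpy as np,cv2
from scipy.optimize import minimize
from workcell import bot
C={n:bot.calibration(n) for n in("scene","top")}
def proj(n,P):
    c=C[n];T=np.linalg.inv(c["T"]);p=np.atleast_2d(P)@T[:3,:3].T+T[:3,3]
    return np.c_[c["fx"]*p[:,0]/p[:,2]+c["cx"],c["fy"]*p[:,1]/p[:,2]+c["cy"]]
def back(n,uv,z):
    c=C[n];uv=np.atleast_2d(uv);d=np.c_[(uv[:,0]-c["cx"])/c["fx"],(uv[:,1]-c["cy"])/c["fy"],np.ones(len(uv))]@c["T"][:3,:3].T
    o=c["T"][:3,3];return o+d*((z-o[2])/d[:,2])[:,None]
def box(x0,x1,y0,y1,z0,z1):
    return np.array([[x,y,z] for x in(x0,x1) for y in(y0,y1) for z in(z0,z1)],float)
def cylx(x0,x1,r):
    a=np.linspace(0,2*np.pi,24);return np.array([[x,r*np.cos(t),r*np.sin(t)] for x in(x0,x1) for t in a])
def cyly(y0,y1,r): return cylx(y0,y1,r)[:,[1,0,2]]
def pose(p,P,z):
    c,s=np.cos(p[2]),np.sin(p[2]);return np.c_[p[0]+c*P[:,0]-s*P[:,1],p[1]+s*P[:,0]+c*P[:,1],z+P[:,2]]
S=8
def sil(n,parts,p,z,roi):
    x,y,w,h=roi;m=np.zeros((h*S,w*S),np.uint8)
    for P in parts:
        uv=(proj(n,pose(p,P,z))+.5-[x,y])*S
        cv2.fillConvexPoly(m,cv2.convexHull(np.round(uv).astype(np.int32)),255)
    return cv2.resize(m,(w,h),interpolation=cv2.INTER_AREA)/255.
def fit(masks,parts,p0,z,rois):
    def f(q):
        p=np.array(q)*[.001,.001,.01]+p0
        return sum(np.abs(sil(n,parts,p,z,rois[n])-masks[n]).sum() for n in masks)
    best=minimize(f,[0,0,0],method="Nelder-Mead",options=dict(initial_simplex=[[0,0,0],[6,0,0],[0,6,0],[0,0,8]],xatol=.02,fatol=.05,maxiter=400))
    return np.array(best.x)*[.001,.001,.01]+p0,best.fun
def crop(m,r): x,y,w,h=r;return m[y:y+h,x:x+w]
E
cat > m.py <<'E'
from h import *
im={n:cv2.imread(f"pics/{n}0.png") for n in C}
hsv={n:cv2.cvtColor(im[n],cv2.COLOR_BGR2HSV) for n in C}
R={"top":(205,285,60,85),"scene":(425,230,80,55)}
blue={n:crop(cv2.inRange(hsv[n],(105,150,40),(125,255,255)),R[n])/255. for n in C}
ps=[back("top",[[243,304]],.019)[0],back("top",[[223,356]],.019)[0]];d=ps[0]-ps[1]
parts=[box(-.127,-.034,-.011,.011,-.011,.011),cylx(-.139,-.127,.016)]
p0=np.array([ps[0][0],ps[0][1],np.arctan2(d[1],d[0])]);print(p0)
for s in (["top"],["scene"],["top","scene"]):
    print("roller",s,fit({n:blue[n] for n in s},parts,p0,.019,R), [blue[n].sum() for n in s])
V={"top":(305,290,60,40),"scene":(330,190,70,25)}
vi={n:crop(cv2.inRange(hsv[n],(118,70,40),(150,255,255)),V[n])/255. for n in C}
e=back("top",[[314,322],[357,300]],.063);d=e[1]-e[0]
q0=np.array([*e.mean(0)[:2],np.arctan2(d[1],d[0])]);print(q0)
sp=[box(-.0537,.0537,-.0042,.0042,-.001,.009)]
for s in (["top"],["scene"],["top","scene"]):
    print("strip",s,fit({n:vi[n] for n in s},sp,q0,.055,V),[vi[n].sum() for n in s])
print("marker",back("top",[[222,289],[196,332]],.0095)[:,:2].tolist())
print("tray",back("top",[[224,262],[280,288],[239,373],[182,345]],.018)[:,:2].tolist())
print("bottle top",back("top",[[391,297]],.125)[:,:2],"base?",back("scene",[[318,205]],.0)[:,:2],"tape",back("top",[[302,343]],.0125)[:,:2])
E
python3 m.py
```

```text
[ 0.5407751   0.28229507 -0.3389137 ]
roller ['top'] (array([ 0.54060383,  0.28245136, -0.33964973]), np.float64(136.64313725490194)) [np.float64(396.0)]
roller ['scene'] (array([ 0.53804331,  0.28640242, -0.26408404]), np.float64(298.83137254901965)) [np.float64(347.0)]
roller ['top', 'scene'] (array([ 0.54094771,  0.28556414, -0.3050261 ]), np.float64(450.2196078431373)) [np.float64(396.0), np.float64(347.0)]
[ 0.5304504   0.06598826 -1.0827682 ]
strip ['top'] (array([ 0.53008929,  0.06981233, -1.07326203]), np.float64(83.48627450980393)) [np.float64(125.0)]
strip ['scene'] (array([ 0.52833391,  0.06092269, -1.04585684]), np.float64(149.40392156862745)) [np.float64(146.0)]
strip ['top', 'scene'] (array([ 0.53196998,  0.06430069, -1.06233735]), np.float64(243.58823529411762)) [np.float64(125.0), np.float64(146.0)]
marker [[0.5748968904869026, 0.3347054824283794], [0.4728892125742396, 0.39233732396068993]]
tray [[0.6386365356595513, 0.330470102582157], [0.5797991838971764, 0.19654458319591978], [0.38122772578697384, 0.28670213715619564], [0.44308254369773925, 0.42162183509495355]]
bottle top [[ 0.56508565 -0.05043652]] base? [[ 0.56553518 -0.05054302]] tape [[0.45210961 0.14212107]]
```

```bash
cat >> m.py <<'E'
def ov(n,m,parts,p,z,roi):
    s=sil(n,parts,p,z,roi);o=np.zeros((*s.shape,3),np.uint8);o[...,2]=m*255;o[...,1]=s*255
    return cv2.resize(o,(320,260),interpolation=cv2.INTER_NEAREST)
cv2.imwrite("pics/ov.png",np.vstack([np.hstack([ov(n,blue[n],parts,p0,.019,R[n]) for n in("top","scene")]),np.hstack([ov(n,vi[n],sp,q0,.055,V[n]) for n in("top","scene")])]))
E
python3 m.py>/dev/null
```

```text
(no output)
```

View pics/ov.png

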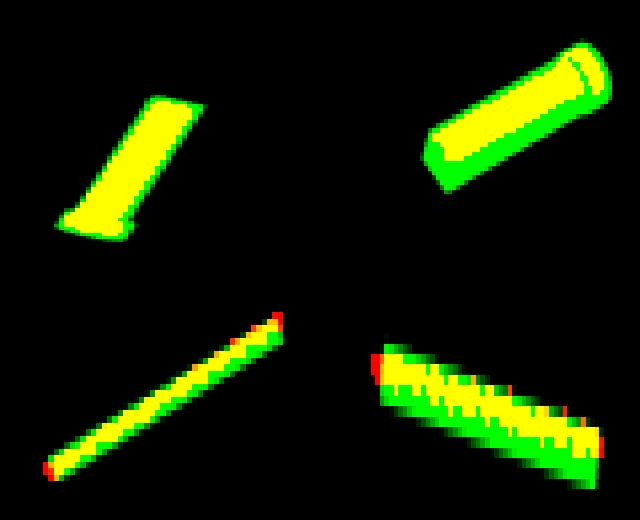

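```bash
sed -i 's/(105,150,40),(125,255,255)/(100,90,15),(130,255,255)/; s/(118,70,40),(150,255,255)/(115,35,15),(160,255,255)/; s/-.0042,.0042,-.001,.009)/-.0042,.0042,.003,.0085)/; s/parts,p0,.019,R\[n/parts,fit(blue,parts,p0,.019,R)[0],.019,R[n/; s/sp,q0,.055,V\[n/sp,fit(vi,sp,q0,.055,V)[0],.055,V[n/' m.py; python3 m.py; python3 - <<'E'
import cv2
b=cv2.cvtColor(cv2.imread("pics/scene0.png"),cv2.COLOR_BGR2HSV)
for r in range(195,216): print(r,b[r,368].tolist())
E
```

```text
[ 0.5407751   0.28229507 -0.3389137 ]
roller ['top'] (array([ 0.5411392 ,  0.28297054, -0.343069  ]), np.float64(86.89803921568627)) [np.float64(446.0)]
roller ['scene'] (array([ 0.53972271,  0.2837504 , -0.31449005]), np.float64(155.62745098039215)) [np.float64(503.0)]
roller ['top', 'scene'] (array([ 0.5409552 ,  0.28384739, -0.32682056]), np.float64(248.8705882352941)) [np.float64(446.0), np.float64(503.0)]
[ 0.5304504   0.06598826 -1.0827682 ]
strip ['top'] (array([ 0.53108103,  0.06719014, -1.05496493]), np.float64(48.501960784313724)) [np.float64(180.0)]
strip ['scene'] (array([ 0.53189222,  0.06204501, -1.0557888 ]), np.float64(63.05490196078431)) [np.float64(212.0)]
strip ['top', 'scene'] (array([ 0.53097525,  0.06664121, -1.05301682]), np.float64(132.14901960784314)) [np.float64(180.0), np.float64(212.0)]
marker [[0.5748968904869026, 0.3347054824283794], [0.4728892125742396, 0.39233732396068993]]
tray [[0.6386365356595513, 0.330470102582157], [0.5797991838971764, 0.19654458319591978], [0.38122772578697384, 0.28670213715619564], [0.44308254369773925, 0.42162183509495355]]
bottle top [[ 0.56508565 -0.05043652]] base? [[ 0.56553518 -0.05054302]] tape [[0.45210961 0.14212107]]
195 [23, 8, 129]
196 [23, 9, 118]
197 [30, 3, 92]
198 [90, 4, 68]
199 [90, 10, 52]
200 [110, 18, 43]
201 [0, 0, 76]
202 [128, 43, 106]
203 [127, 98, 107]
204 [126, 102, 85]
205 [123, 35, 73]
206 [120, 11, 69]
207 [40, 8, 96]
208 [30, 9, 117]
209 [26, 16, 113]
210 [24, 27, 93]
211 [25, 24, 65]
212 [25, 25, 61]
213 [24, 21, 60]
214 [18, 21, 60]
215 [18, 21, 60]
```

View pics/ov.png

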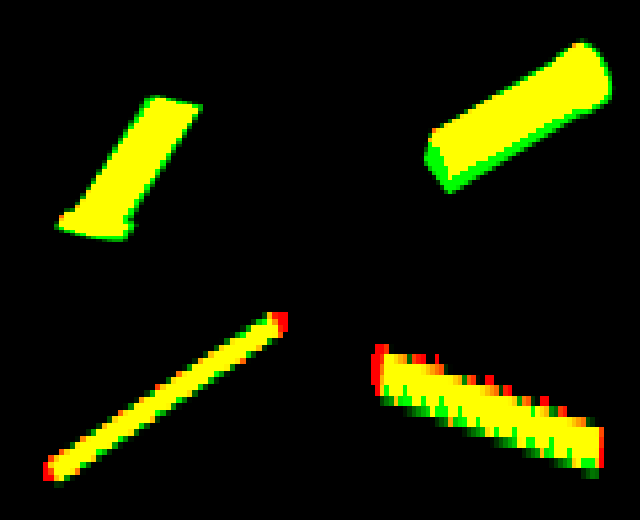

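servo_tool(plan=[[15,-16,0,0,-0.3],[45,-47,-5,0.01,-0.3],[75,-79,-15,0.02,-0.3],[105,-110,-25,0.022,-0.3],[135,-141,-40,0.022,-0.3],[165,-173,-55,0.022,-0.3],[195,-204,-70,0.022,-0.3],[225,-236,-85,0.022,-0.3],[250,-262,-95,0.022,-0.3],[271,-284,-100,0.022,-0.3]], squeeze=100)

```text
clock: 0.93
position: [0.4879, 0.3051, 0.1322]
tool_rot: [-3.141, -0.001, 2.799]
force: [0.1, 0.9, 0.4]
grip_width: 0.0555
```

```bash
python3 - <<'E'
from h import *
for n,V in(("top",(305,290,60,40)),("scene",(330,190,70,25))):
    h=cv2.cvtColor(cv2.imread(f"pics/{n}0.png"),cv2.COLOR_BGR2HSV)
    m=crop(cv2.inRange(h,(115,35,15),(160,255,255)),V)
    y,x=np.nonzero(m);P=back(n,np.c_[x+V[0],y+V[1]],.062)[:,:2]
    c=P.mean(0);w,v=np.linalg.eigh(np.cov((P-c).T));d=v[:,1];t=(P-c)@d
    print(n,c,np.arctan2(*(d*np.sign(d[0]))[::-1]),t.min(),t.max())
# nest/rack edges overlay points: bottle footprint check
E
```

```text
top [0.53102183 0.0668709 ] -1.0614396415292828 -0.059150631034464864 0.057060377866937344
scene [0.53149789 0.06476128] -1.0582885201390693 -0.05702618314400016 0.05757828025801445
```

servo_tool(plan=[[0,0,-5,0,-0.3],[0,0,-20,0,-0.3],[0,0,-40,0,-0.3],[0,0,-60,0,-0.3],[0,0,-80,0,-0.3],[0,0,-95,0,-0.3],[0,0,-108,0,-0.3],[0,0,-117,0,-0.3],[0,0,-122,0,-0.3],[0,0,-122,0,-0.3]])

```text
clock: 1.77
position: [0.487, 0.3067, 0.0107]
tool_rot: [-3.141, -0.001, 2.799]
force: [-0.5, -0.7, -0.1]
grip_width: 0.0554
```

```bash
python3 - <<'E'
from workcell import bot
import cv2
a=bot.grab_frame("top");b=bot.grab_frame("scene")
cv2.imwrite("pics/g1.png",cv2.hconcat([cv2.resize(a[255:380,175:285],(400,455)),cv2.resize(b[205:325,390:528],(400,455))]))
print(bot.observe()["position"],bot.observe()["force"])
E
```

```text
[0.48759469 0.30697017 0.01185662] [ 0.41219841 -0.61748919 -0.14212255]
```

View pics/g1.png

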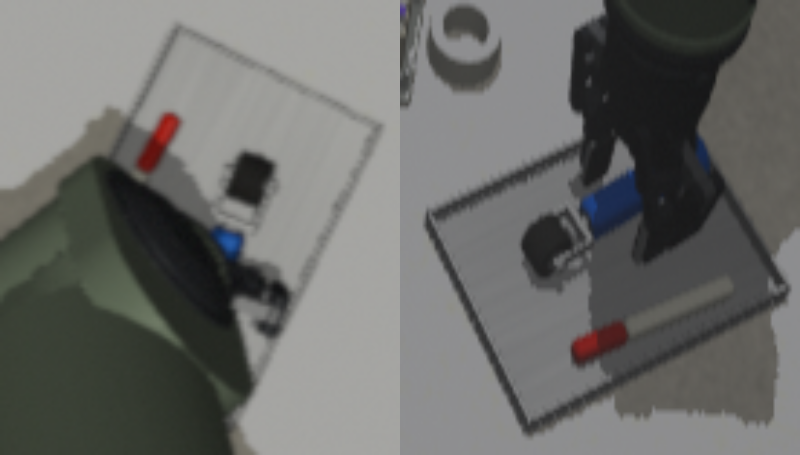

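servo_tool(plan=[[3,-3,-1,0,-0.3],[6,-7,-3,0,-0.3],[6,-7,-3,0,-0.3],[6,-7,-3,0,-0.3],[6,-7,-3,0,-0.3],[6,-7,-3,0,-0.3],[6,-7,-3,0,-0.3],[6,-7,-3,0,-0.3],[6,-7,-3,0,-0.3],[6,-7,-3,0,-0.3]])

```text
clock: 2.7
position: [0.4933, 0.2998, 0.0084]
tool_rot: [-3.142, 0.0, 2.799]
force: [-0.7, -0.1, -0.2]
grip_width: 0.0553
```

servo_tool(plan=[[0,0,0,0,0.2],[0,0,0,0,0.4],[0,0,0,0,0.6],[0,0,0,0,0.8],[0,0,0,0,1],[0,0,0,0,1],[0,0,0,0,1],[0,0,0,0,1],[0,0,0,0,1],[0,0,0,0,1]], squeeze=100)

```text
clock: 3.53
position: [0.4934, 0.2997, 0.0087]
tool_rot: [-3.142, 0.0, 2.799]
force: [-1.4, -1.6, 5.8]
grip_width: 0.0203
```

servo_tool(plan=[[0,0,2,0,1],[0,0,6,0,1],[0,0,14,0,1],[0,0,26,0,1],[0,0,42,0,1],[0,0,60,0,1],[0,0,80,0,1],[0,0,98,0,1],[0,0,110,0,1],[0,0,115,0,1]], squeeze=115)

```text
clock: 4.37
position: [0.4941, 0.3002, 0.1259]
tool_rot: [3.139, 0.002, 2.799]
force: [0.2, -0.3, -1.5]
grip_width: 0.0196
```

```bash
python3 - <<'E'
from workcell import bot
import cv2
a=bot.grab_frame("top");b=bot.grab_frame("scene")
cv2.imwrite("pics/g2.png",cv2.hconcat([cv2.resize(a[230:380,175:295],(364,455)),cv2.resize(b[145:325,350:550],(436,393)).copy() if 0 else cv2.resize(b[145:325,350:532],(436,455))]))
o=bot.observe();print(o["position"],o["force"],o["moment"],o["grip_width"])
E
```

```text
[0.4936558  0.30000087 0.12430035] [ 0.55864057 -0.04638724 -1.83742861] [0.02193887 0.0231537  0.01921697] 0.019768719322732085
```

View pics/g2.png

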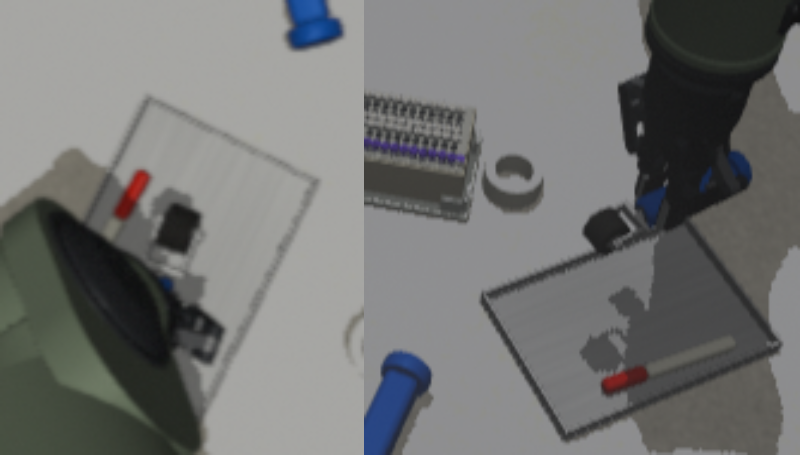

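servo_tool(plan=[[0,-8,0,-0.04,1],[-2,-25,0,-0.12,1],[-4,-45,0,-0.21,1],[-6,-65,0,-0.31,1],[-8,-85,0,-0.41,1],[-9,-105,0,-0.51,1],[-10,-123,0,-0.6,1],[-11,-136,0,-0.67,1],[-11.5,-143,0,-0.71,1],[-11.5,-146,0,-0.717,1]])

```text
clock: 5.3
position: [0.4814, 0.1524, 0.1228]
tool_rot: [-3.14, 0.0, 2.078]
force: [0.8, -0.8, -1.7]
grip_width: 0.02
```

```bash
python3 - <<'E'
from workcell import bot
import cv2
a=bot.grab_frame("top");b=bot.grab_frame("scene")
cv2.imwrite("pics/top3.png",a);cv2.imwrite("pics/scene3.png",b)
cv2.imwrite("pics/g3.png",cv2.hconcat([cv2.resize(a[260:380,260:410],(400,320)),cv2.resize(b[130:250,300:450],(400,320))]))
o=bot.observe();print(o["position"],o["tool_rot"],o["force"],o["moment"],o["grip_width"])
E
```

```text
[0.48171481 0.15367528 0.12301218] [-3.14092295e+00  3.08328684e-05  2.08238979e+00] [ 0.30706285  0.41429147 -0.48272005] [0.03285731 0.04873758 0.02675406] 0.019682156852796766
```

View pics/g3.png

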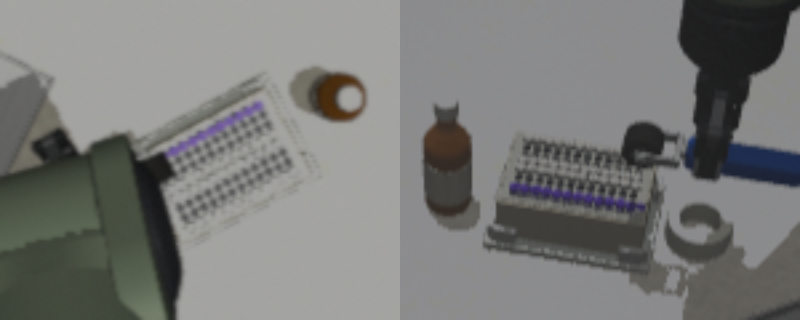

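```bash
cat > w.py <<'E'
from h import *
import sys
def overlay(k,p,yaw,off,out,dz=.0103,lat=0):
    c=np.array([p[0]+off*np.cos(yaw)-lat*np.sin(yaw),p[1]+off*np.sin(yaw)+lat*np.cos(yaw),yaw]);z=p[2]+dz;L=[]
    for n,(x,y,w,h) in(("top",(290,280,80,60)),("scene",(360,150,100,75))):
        im=cv2.imread(f"pics/{n}{k}.png")[y:y+h,x:x+w];f=400/w;im=cv2.resize(im,None,fx=f,fy=f,interpolation=cv2.INTER_CUBIC)
        im=cv2.convertScaleAbs(im,alpha=2)
        for P,col in((cyly(-.011,.011,.016),(0,0,255)),(box(-.127,-.034,-.011,.011,-.011,.011),(0,255,255))):
            uv=((proj(n,pose(c,P,z))+.5-[x,y])*f).round().astype(np.int32)
            cv2.polylines(im,[cv2.convexHull(uv)],True,col,1)
        L.append(im)
    cv2.imwrite(out,cv2.hconcat(L))
E
python3 -c "
from w import *
overlay(3,[.4817,.1537,.123],2.0824-np.pi,.05,'pics/o3.png')"
```

```text
(no output)
```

View pics/o3.png

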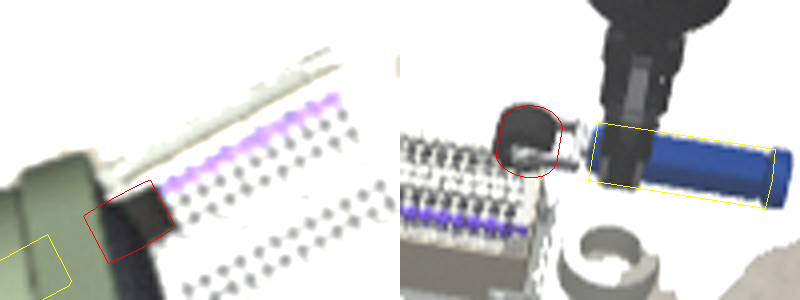

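servo_tool(plan=[[0,0,-3,0,1],[0,0,-9,0,1],[0,0,-16,0,1],[0,0,-24,0,1],[0,0,-32,0,1],[0,0,-39,0,1],[0,0,-44,0,1],[0,0,-47,0,1],[0,0,-49,0,1],[0,0,-50,0,1]])

```text
clock: 6.23
position: [0.4819, 0.1538, 0.0732]
tool_rot: [-3.141, 0.0, 2.082]
force: [0.0, -0.8, -1.9]
grip_width: 0.02
```

```bash
python3 - <<'E'
from workcell import bot
import cv2
a=bot.grab_frame("top");b=bot.grab_frame("scene")
cv2.imwrite("pics/top4.png",a);cv2.imwrite("pics/scene4.png",b)
o=bot.observe();print(o["position"],o["tool_rot"],o["force"],o["moment"],o["grip_width"])
from w import *
overlay(4,o["position"],o["tool_rot"][2]-np.pi,.05,'pics/o4.png')
E
```

```text
[0.48197824 0.15378709 0.07345564] [3.14140785e+00 2.94976678e-05 2.08168197e+00] [ 0.21325319 -1.31058645 -1.2715596 ] [ 0.00414926 -0.01806392  0.00685777] 0.01986268415508092
```

View pics/o4.png

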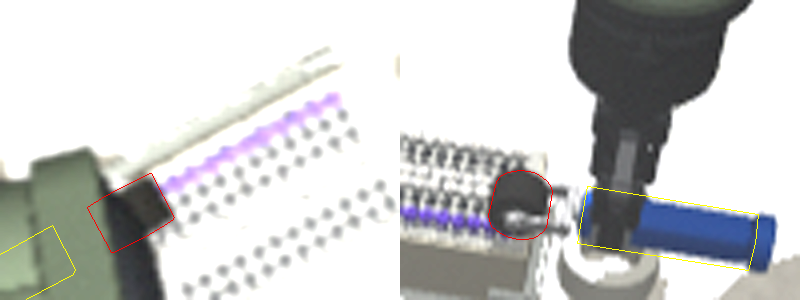

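servo_tool(plan=[[0,0,-1,0,1],[0,0,-2,0,1],[0,0,-3,0,1],[0,0,-4,0,1],[0,0,-5,0,1],[0,0,-6,0,1],[0,0,-6.5,0,1],[0,0,-7,0,1],[0,0,-7,0,1],[0,0,-7,0,1]])

```text
clock: 7.17
position: [0.482, 0.1539, 0.0667]
tool_rot: [3.141, -0.0, 2.082]
force: [-1.2, 0.7, 6.1]
grip_width: 0.02
```

servo_tool(plan=[[0,0,-0.3,0,1],[0,0,-0.6,0,1],[0,0,-0.9,0,1],[0,0,-1.2,0,1],[0,0,-1.5,0,1],[0,0,-1.8,0,1],[0,0,-2,0,1],[0,0,-2,0,1],[0,0,-2,0,1],[0,0,-2,0,1]])

```text
clock: 8.0
position: [0.4819, 0.1544, 0.065]
tool_rot: [3.141, -0.001, 2.082]
force: [-7.3, 3.5, 16.2]
grip_width: 0.02
```

servo_tool(plan=[[0,0,-0.3,0,1],[0,0,-0.6,0,1],[0,0,-0.9,0,1],[0,0,-1.2,0,1],[0,0,-1.5,0,1],[0,0,-1.5,0,1],[0,0,-1.5,0,1],[0,0,-1.5,0,1],[0,0,-1.5,0,1],[0,0,-1.5,0,1]])

```text
clock: 8.83
position: [0.4831, 0.1551, 0.0638]
tool_rot: [3.138, -0.0, 2.083]
force: [-0.1, 5.6, 15.3]
grip_width: 0.0197
```

```bash
python3 - <<'E'
from workcell import bot
import cv2
a=bot.grab_frame("top");b=bot.grab_frame("scene")
cv2.imwrite("pics/top5.png",a);cv2.imwrite("pics/scene5.png",b)
o=bot.observe();print(o["position"],o["tool_rot"],o["force"],o["moment"],o["grip_width"])
from w import *
overlay(5,o["position"],o["tool_rot"][2]-np.pi,.05,'pics/o5.png')
E
```

```text
[0.48308444 0.15506285 0.06383178] [ 3.13827763e+00 -2.01812923e-04  2.08286489e+00] [-0.68255968  6.23936977 14.30366584] [ 0.50395652 -0.36397744  0.15912159] 0.01972623512865122
```

View pics/o5.png

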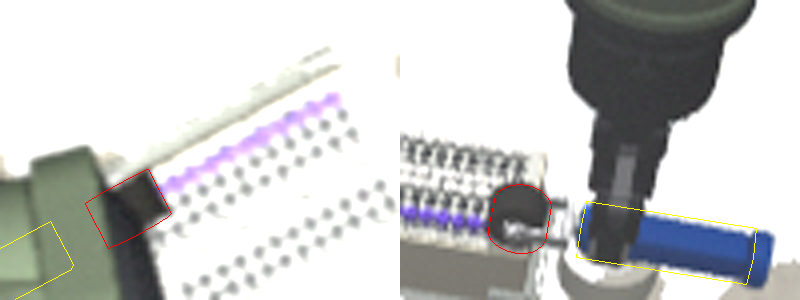

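```bash
cat > pitch.py <<'E'
from h import *
# measure slope of handle axis in scene image right of finger, compare to model at pitches
def run(k,p,yaw,x0=422,x1=458):
    im=cv2.imread(f"pics/scene{k}.png");h=cv2.cvtColor(im,cv2.COLOR_BGR2HSV);m=cv2.inRange(h,(100,90,15),(130,255,255))
    m[:, :x0-40]=0; m[:150]=0; m[260:]=0
    n,l,s,c=cv2.connectedComponentsWithStats(m);i=1+np.argmax(s[1:,4]);m=(l==i)
    ys,xs=np.nonzero(m);print("blob",s[i])
    xl=s[i,0];xr=s[i,0]+s[i,2]
    out=None;res={}
    parts=[box(-.127,-.034,-.011,.011,-.011,.011),cylx(-.139,-.127,.016)]
    roi=(380,150,110,110);mm=m[150:260,380:490]
    best=[]
    for pt in np.radians(np.arange(-4,12.1,.5)):
        for off in np.arange(.044,.0571,.002):
          for dz in (.0083,.0103,.0123):
            c,sn=np.cos(pt),np.sin(pt)
            # pitch about grip (x=-off): wheel up by pt
            q=[]
            for P in parts:
                d=P-[-off,0,0];q.append(np.c_[c*d[:,0]-sn*d[:,2],d[:,1],sn*d[:,0]+c*d[:,2]])
            sl=sil("scene",q,[p[0],p[1],yaw],p[2]+dz,roi)
            # columns only right of finger
            w=np.zeros_like(sl);w[:,xl+2-380:]=1
            best.append((np.abs((sl>.5).astype(float)-mm)[w>0].sum(),np.degrees(pt),off,dz))
    best.sort();print(k,[tuple(np.round(b,4)) for b in best[:5]])
y=-np.pi
run(3,[.4817,.1537,.1230],2.0824+y)
run(4,[.4820,.1538,.0735],2.0817+y)
run(5,[.4831,.1551,.0638],2.0829+y)
E
python3 pitch.py
```

```text
blob [420 184  38  18 426]
3 [(np.float64(116.0), np.float64(-0.5), np.float64(0.054), np.float64(0.0083)), (np.float64(116.0), np.float64(1.0), np.float64(0.054), np.float64(0.0103)), (np.float64(118.0), np.float64(-1.0), np.float64(0.054), np.float64(0.0083)), (np.float64(118.0), np.float64(0.0), np.float64(0.054), np.float64(0.0083)), (np.float64(118.0), np.float64(0.0), np.float64(0.054), np.float64(0.0103))]
blob [418 200  36  18 395]
4 [(np.float64(103.0), np.float64(3.0), np.float64(0.054), np.float64(0.0123)), (np.float64(104.0), np.float64(-1.0), np.float64(0.052), np.float64(0.0083)), (np.float64(104.0), np.float64(0.0), np.float64(0.052), np.float64(0.0083)), (np.float64(104.0), np.float64(0.5), np.float64(0.052), np.float64(0.0083)), (np.float64(105.0), np.float64(-2.0), np.float64(0.052), np.float64(0.0083))]
blob [417 204  36  18 392]
5 [(np.float64(105.0), np.float64(3.0), np.float64(0.054), np.float64(0.0103)), (np.float64(106.0), np.float64(0.5), np.float64(0.054), np.float64(0.0083)), (np.float64(106.0), np.float64(3.5), np.float64(0.054), np.float64(0.0123)), (np.float64(107.0), np.float64(1.5), np.float64(0.054), np.float64(0.0083)), (np.float64(107.0), np.float64(2.0), np.float64(0.054), np.float64(0.0123))]
```

servo_tool(plan=[[1,-2,0,0,1],[2.3,-4.2,0,0,1],[3.6,-6.5,0,0,1],[4.9,-8.7,0,0,1],[6.2,-11,0,0,1],[7.5,-13.3,0,0,1],[8.7,-15.6,0,0,1],[10,-17.9,0,0,1],[11.3,-20.2,0,0,1],[12.6,-22.5,0,0,1]], squeeze=120)

```text
clock: 9.77
position: [0.496, 0.1321, 0.064]
tool_rot: [3.138, 0.0, 2.082]
force: [1.1, 2.4, 17.4]
grip_width: 0.0196
```

```bash
python3 - <<'E'
from workcell import bot
import cv2
a=bot.grab_frame("top");b=bot.grab_frame("scene")
cv2.imwrite("pics/top6.png",a);cv2.imwrite("pics/scene6.png",b)
o=bot.observe();print(o["position"],o["tool_rot"],o["force"],o["moment"],o["grip_width"])
from w import *
overlay(6,o["position"],o["tool_rot"][2]-np.pi,.05,'pics/o6.png')
E
```

```text
[0.4962392  0.13159816 0.06396535] [3.13791044e+00 7.32265615e-04 2.08171520e+00] [ 2.09519206  1.59935951 15.9232197 ] [-0.45944503 -0.81562873  0.15608827] 0.019601935458175634
```

View pics/o6.png

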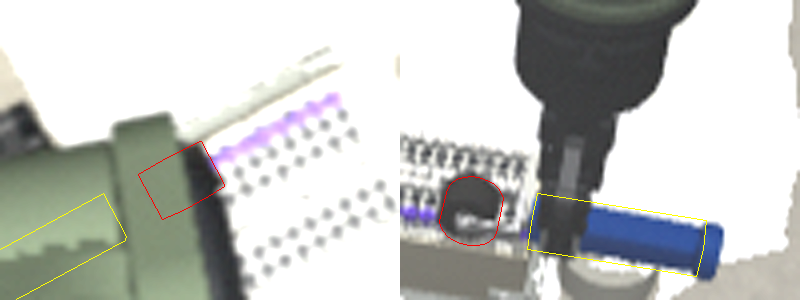

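servo_tool(plan=[[1.2,-2.2,0,0,1],[2.5,-4.5,0,0,1],[3.8,-6.8,0,0,1],[5.1,-9.1,0,0,1],[6.4,-11.4,0,0,1],[7.7,-13.7,0,0,1],[9,-16,0,0,1],[10.3,-18.3,0,0,1],[11.5,-20.6,0,0,1],[12.8,-22.8,0,0,1]])

```text
clock: 10.7
position: [0.5086, 0.1092, 0.064]
tool_rot: [3.138, 0.0, 2.082]
force: [-0.5, 1.7, 17.1]
grip_width: 0.0197
```

servo_tool(plan=[[1.2,-2.2,0,0,1],[2.5,-4.5,0,0,1],[3.8,-6.8,0,0,1],[5.1,-9.1,0,0,1],[6.4,-11.4,0,0,1],[7.7,-13.7,0,0,1],[9,-16,0,0,1],[10.3,-18.3,0,0,1],[11.5,-20.6,0,0,1],[12.8,-22.8,0,0,1]])

```text
clock: 11.53
position: [0.5214, 0.0865, 0.064]
tool_rot: [3.138, 0.0, 2.083]
force: [-1.4, 2.6, 17.6]
grip_width: 0.0199
```

```bash
python3 - <<'E'
from workcell import bot
import cv2
a=bot.grab_frame("top");b=bot.grab_frame("scene")
cv2.imwrite("pics/top7.png",a);cv2.imwrite("pics/scene7.png",b)
o=bot.observe();print(o["position"],o["tool_rot"],o["force"],o["moment"],o["grip_width"])
from w import *
overlay(7,o["position"],o["tool_rot"][2]-np.pi,.05,'pics/o7.png')
E
```

```text
[0.52172517 0.08587445 0.06397955] [3.13824176e+00 9.54071299e-04 2.08179990e+00] [ 1.22096746  0.99025529 16.86890047] [-0.59461776 -0.66434671  0.10382188] 0.019657992156370544
```

View pics/o7.png

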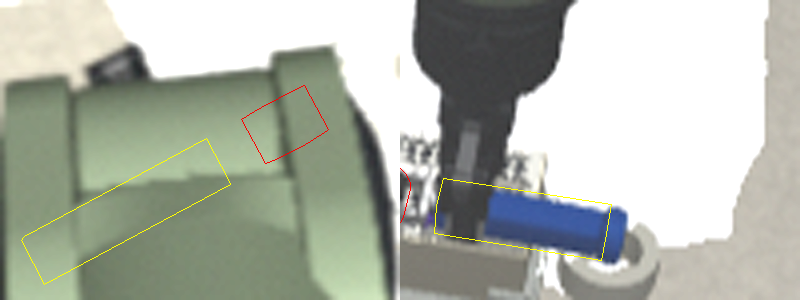

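servo_tool(plan=[[1.2,-2.2,0,0,1],[2.5,-4.5,0,0,1],[3.7,-6.6,0,0,1],[4.9,-8.7,0,0,1],[6.1,-10.9,0,0,1],[7.3,-13.1,0,0,1],[8.5,-15.2,0,0,1],[9.6,-17.1,0,0,1],[10.5,-18.7,0,0,1],[11.2,-20,0,0,1]])

```text
clock: 12.47
position: [0.5328, 0.0659, 0.064]
tool_rot: [3.138, 0.001, 2.082]
force: [0.2, 1.3, 14.9]
grip_width: 0.0195
```

```bash
python3 - <<'E'
from workcell import bot
import cv2
b=bot.grab_frame("scene");cv2.imwrite("pics/scene8.png",b)
cv2.imwrite("pics/o8.png",cv2.convertScaleAbs(cv2.resize(b[140:245,300:440],None,fx=5.5,fy=5.5,interpolation=cv2.INTER_CUBIC),alpha=1.8))
o=bot.observe();print(o["position"],o["tool_rot"],o["force"],o["moment"],o["grip_width"])
E
```

```text
[0.53299178 0.0655732  0.06394608] [3.13835375e+00 1.27767348e-03 2.08158772e+00] [ 1.1916583   1.21259829 14.81409754] [-0.51611757 -0.7303855   0.09859073] 0.01994167009351449
```

View pics/o8.png

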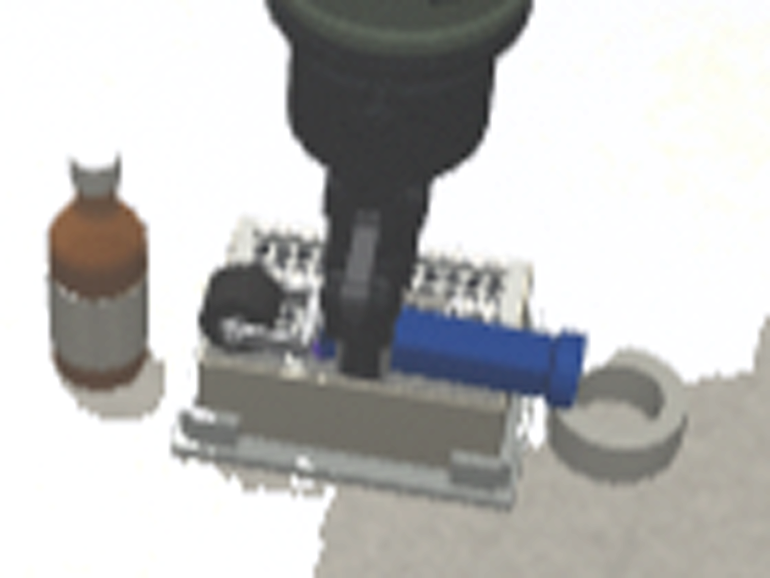

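servo_tool(plan=[[-1,1.8,0,0,1],[-2.5,4.5,0,0,1],[-4.2,7.5,0,0,1],[-6,10.7,0,0,1],[-7.8,13.9,0,0,1],[-9.6,17.1,0,0,1],[-11.4,20.3,0,0,1],[-13.2,23.5,0,0,1],[-15,26.7,0,0,1],[-16.6,29.7,0,0,1]])

```text
clock: 13.35
position: [0.5161, 0.0956, 0.0639]
tool_rot: [3.139, 0.001, 2.082]
force: [1.1, -1.1, 14.7]
grip_width: 0.0198
```

servo_tool(plan=[[-1.7,3,0,0,1],[-3.3,6,0,0,1],[-5,9,0,0,1],[-6.7,12,0,0,1],[-8.4,15,0,0,1],[-10,17.9,0,0,1],[-11.7,20.9,0,0,1],[-13.4,23.9,0,0,1],[-15,26.8,0,0,1],[-16.6,29.7,0,0,1]])

```text
clock: 14.18
position: [0.4994, 0.1253, 0.0639]
tool_rot: [3.139, 0.001, 2.082]
force: [1.4, -1.2, 15.7]
grip_width: 0.0198
```

servo_tool(plan=[[-1.7,3,0,0,1],[-3.3,6,0,0,1],[-5,9,0,0,1],[-6.7,12,0,0,1],[-8.4,15,0,0,1],[-10,17.9,0,0,1],[-11.7,20.9,0,0,1],[-13.4,23.9,0,0,1],[-15,26.8,0,0,1],[-16.2,29,0,0,1]])

```text
clock: 15.02
position: [0.483, 0.1546, 0.0638]
tool_rot: [3.139, 0.001, 2.082]
force: [-0.6, 1.1, 14.1]
grip_width: 0.0196
```

servo_tool(plan=[[0,0,2,0,1],[0,0,6,0,1],[0,0,12,0,1],[-4,8,20,0,1],[-12,22,30,0,1],[-22,40,40,0,1],[-32,58,48,0,1],[-42,76,54,0,1],[-48,88,58,0,1],[-50,92,60,0,1]])

```text
clock: 15.85
position: [0.4306, 0.2488, 0.124]
tool_rot: [3.141, -0.001, 2.085]
force: [0.8, -0.2, -2.0]
grip_width: 0.0195
```

```bash
python3 - <<'E'
from workcell import bot
import cv2
a=bot.grab_frame("top");b=bot.grab_frame("scene");cv2.imwrite("pics/scene9.png",b);cv2.imwrite("pics/top9.png",a)
f=lambda b:cv2.convertScaleAbs(cv2.resize(b,(400,300),interpolation=cv2.INTER_CUBIC),alpha=1.6)
s0=cv2.imread("pics/scene0.png");t0=cv2.imread("pics/top0.png")
R=lambda i:f(i[175:235,325:405]);Q=lambda i:f(i[285:345,300:380])
cv2.imwrite("pics/o9.png",cv2.vconcat([cv2.hconcat([R(s0),R(b)]),cv2.hconcat([Q(t0),Q(a)])]))
o=bot.observe();print(o["position"],o["tool_rot"],o["force"],o["moment"],o["grip_width"])
E
```

```text
[0.43148015 0.24708563 0.12352504] [ 3.14086922e+00 -3.20096893e-04  2.08343395e+00] [ 0.86900814 -0.16115266 -1.80302504] [-0.01342055  0.02905577  0.01227652] 0.019751383343720116
```

View pics/o9.png

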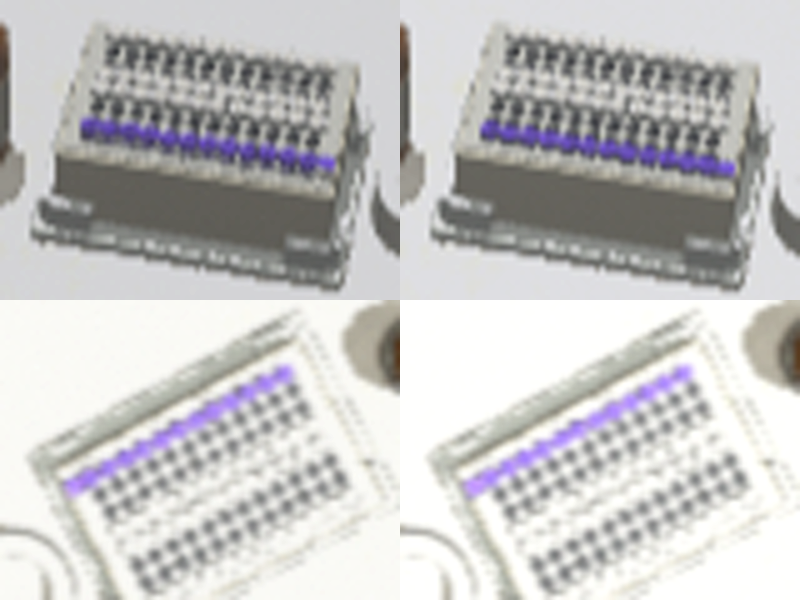

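View pics/scene9.png

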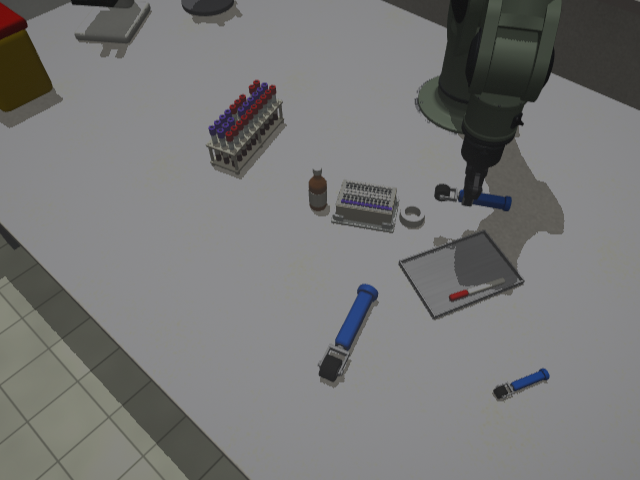

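```bash
python3 - <<'E'
from h import *
d=np.array([.489,-.872])
def prof(k):
    b=cv2.imread(f"pics/scene{k}.png").astype(float)
    v=np.clip((b[...,0]+b[...,2])/2-b[...,1],0,None)  # violetness
    up=cv2.resize(v,None,fx=8,fy=8,interpolation=cv2.INTER_CUBIC);return up
A,B=prof(0),prof(9)
for i in range(12):
    s=-.0495+.009*i;c=np.array([.531,.0665])+s*d
    u=proj("scene",[[*c,.065],[*c,.061]]);dv=u[1]-u[0]
    x=int((u[0,0]+.5)*8);y=int((u[0,1]+.5)*8);r=[]
    for U in(A,B):
        w=np.clip(U[y-55:y+70,x-14:x+15].sum(1)-100,0,None);r.append((w*np.arange(len(w))).sum()/w.sum()/8)
    print(i+1,"shift px %.2f expected %.2f"%(r[1]-r[0],dv[1]))
E
```

```text
1 shift px 1.10 expected 1.20
2 shift px 0.84 expected 1.20
3 shift px 1.06 expected 1.20
4 shift px 0.94 expected 1.20
5 shift px 0.90 expected 1.20
6 shift px 0.89 expected 1.20
7 shift px 0.99 expected 1.20
8 shift px 0.77 expected 1.20
9 shift px 0.80 expected 1.20
10 shift px 0.92 expected 1.20
11 shift px 0.79 expected 1.20
12 shift px 0.85 expected 1.20
```

```bash
python3 - <<'E'
from h import *
d=np.array([.489,-.872])
def prof(n,k):
    b=cv2.imread(f"pics/{n}{k}.png").astype(float)
    v=np.clip((b[...,0]+b[...,2])/2-b[...,1],0,None)
    return cv2.resize(v,None,fx=8,fy=8,interpolation=cv2.INTER_CUBIC)
A,B=prof("scene",0),prof("scene",9)
for i in range(12):
    s=-.0495+.009*i;c=np.array([.531,.0665])+s*d
    u=proj("scene",[[*c,.065],[*c,.061]])
    x=int((u[0,0]+.5)*8);y=int((u[0,1]+.5)*8);r=[]
    for U in(A,B):
        w=U[y-55:y+70,x-14:x+15].mean(1);h=w.max()/2;j=np.nonzero(w>h)[0];r+=[j[0]/8,j[-1]/8,w.max()]
    print(i+1,"top %.2f->%.2f (%.2f) bot %.2f->%.2f  peak %.0f %.0f"%(r[0],r[3],r[3]-r[0],r[1],r[4],r[2],r[5]), "u",np.round(u[0],1))
E
```

```text
1 top 6.25->7.38 (1.12) bot 8.38->9.50  peak 39 42 u [388.5 206.4]
2 top 6.12->7.00 (0.88) bot 8.88->9.62  peak 31 39 u [384.5 205.7]
3 top 6.00->7.00 (1.00) bot 8.50->9.62  peak 32 37 u [380.5 205.1]
4 top 6.00->7.12 (1.12) bot 8.75->9.50  peak 29 35 u [376.6 204.4]
5 top 6.12->7.12 (1.00) bot 8.75->9.62  peak 33 33 u [372.6 203.8]
6 top 5.88->6.88 (1.00) bot 8.62->9.50  peak 34 38 u [368.6 203.2]
7 top 6.00->7.12 (1.12) bot 8.62->9.50  peak 33 35 u [364.6 202.5]
8 top 6.12->6.88 (0.75) bot 8.62->9.50  peak 35 35 u [360.7 201.9]
9 top 6.25->7.00 (0.75) bot 8.62->9.50  peak 36 39 u [356.7 201.2]
10 top 6.00->7.00 (1.00) bot 8.50->9.50  peak 35 39 u [352.8 200.6]
11 top 6.25->7.00 (0.75) bot 8.62->9.50  peak 32 35 u [348.8 200. ]
12 top 6.12->7.12 (1.00) bot 8.75->9.62  peak 35 35 u [344.9 199.3]
```

servo_tool(plan=[[3,3,0,0.04,1],[10,9,0,0.12,1],[18,16,0,0.21,1],[26,23,0,0.31,1],[34,30,0,0.41,1],[42,37,0,0.51,1],[50,44,0,0.6,1],[56,49,0,0.67,1],[60,52,0,0.71,1],[61,53,0,0.716,1]])

```text
clock: 16.78
position: [0.4938, 0.2982, 0.1226]
tool_rot: [-3.141, 0.0, 2.798]
force: [-0.1, -1.0, -1.4]
grip_width: 0.0196
```

servo_tool(plan=[[0,0,-5,0,1],[0,0,-15,0,1],[0,0,-30,0,1],[0,0,-45,0,1],[0,0,-60,0,1],[0,0,-73,0,1],[0,0,-83,0,1],[0,0,-88,0,1],[0,0,-90,0,1],[0,0,-90,0,1]])

```text
clock: 17.62
position: [0.4928, 0.299, 0.0327]
tool_rot: [-3.141, -0.0, 2.798]
force: [0.3, 0.6, -0.6]
grip_width: 0.0197
```

```bash
python3 - <<'E'
from workcell import bot
import cv2
a=bot.grab_frame("top");b=bot.grab_frame("scene")
cv2.imwrite("pics/g10.png",cv2.convertScaleAbs(cv2.hconcat([cv2.resize(a[255:380,175:285],(400,455)),cv2.resize(b[205:325,390:528],(400,455))]),alpha=1.6))
o=bot.observe();print(o["position"],o["tool_rot"],o["force"],o["grip_width"])
E
```

```text
[0.49318184 0.29926848 0.03343341] [3.14095123e+00 5.08808390e-04 2.79762059e+00] [ 0.04565283 -0.43783678 -0.99225745] 0.019538295292929983
```

View pics/g10.png

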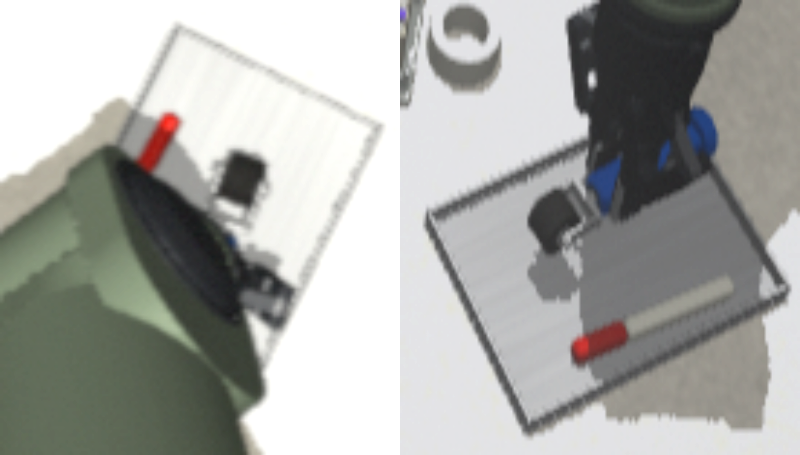

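servo_tool(plan=[[1,-0.3,0,0,1],[3,-1,0,0,1],[5,-1.8,-2,0,1],[7,-2.5,-4,0,1],[8,-3,-7,0,1],[8,-3,-10,0,1],[8,-3,-13,0,1],[8,-3,-15,0,1],[8,-3,-17,0,1],[8,-3,-17,0,1]], squeeze=60)

```text
clock: 18.55
position: [0.5006, 0.296, 0.0154]
tool_rot: [-3.141, -0.0, 2.798]
force: [-0.1, -0.3, -1.7]
grip_width: 0.0203
```

servo_tool(plan=[[0,0,-0.5,0,1],[0,0,-1,0,1],[0,0,-1.7,0,1],[0,0,-2.4,0,1],[0,0,-3.1,0,1],[0,0,-3.8,0,1],[0,0,-4.5,0,1],[0,0,-5,0,1],[0,0,-5.5,0,1],[0,0,-5.5,0,1]], squeeze=25)

```text
clock: 19.38
position: [0.5009, 0.2961, 0.0104]
tool_rot: [-3.142, 0.0, 2.798]
force: [-0.5, 0.3, -0.4]
grip_width: 0.0199
```

servo_tool(plan=[[0,0,-0.3,0,1],[0,0,-0.6,0,1],[0,0,-0.9,0,1],[0,0,-1.2,0,1],[0,0,-1.5,0,1],[0,0,-1.8,0,1],[0,0,-1.8,0,1],[0,0,-1.8,0,1],[0,0,-1.8,0,1],[0,0,-1.8,0,1]], squeeze=20)

```text
clock: 20.22
position: [0.5012, 0.2961, 0.0091]
tool_rot: [3.141, 0.0, 2.798]
force: [0.4, -3.3, 9.1]
grip_width: 0.0194
```

```bash
python3 - <<'E'
from workcell import bot
import cv2
a=bot.grab_frame("top");b=bot.grab_frame("scene")
cv2.imwrite("pics/g11.png",cv2.convertScaleAbs(cv2.hconcat([cv2.resize(a[255:380,175:285],(400,455)),cv2.resize(b[205:325,390:528],(400,455))]),alpha=1.6))
o=bot.observe();print(o["position"],o["tool_rot"],o["force"],o["moment"],o["grip_width"])
E
```

```text
[0.50115238 0.29609958 0.00903991] [3.14129074e+00 3.60371382e-04 2.79756844e+00] [ 0.69709807 -2.06962132  9.92277681] [-0.18378293  0.81916907  0.19721828] 0.019731687483647037
```

View pics/g11.png

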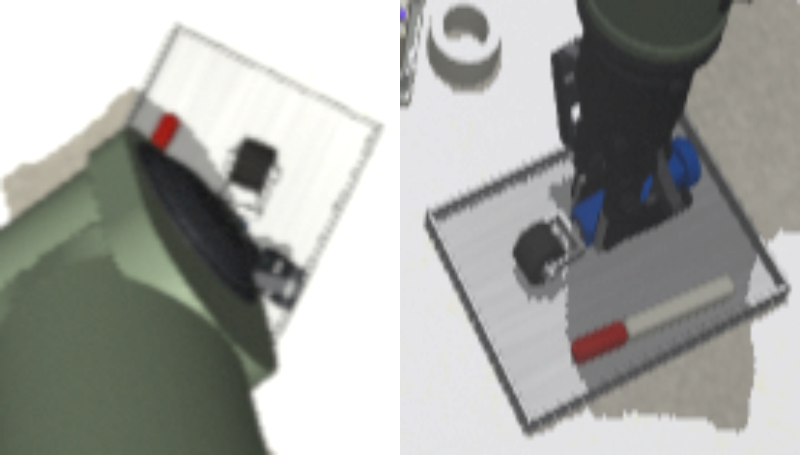

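servo_tool(plan=[[0,0,-0.2,0,0.54],[0,0,-0.4,0,0.53],[0,0,-0.4,0,0.52],[0,0,-0.4,0,0.51],[0,0,-0.4,0,0.5],[0,0,-0.4,0,0.49],[0,0,-0.4,0,0.48],[0,0,-0.4,0,0.47],[0,0,-0.4,0,0.46],[0,0,-0.4,0,0.45]])

```text
clock: 21.15
position: [0.5007, 0.2961, 0.0081]
tool_rot: [-3.141, -0.0, 2.798]
force: [-0.1, -0.1, -1.2]
grip_width: 0.0236
```

servo_tool(plan=[[0,0,0,0,0.44],[0,0,0,0,0.42],[0,0,0,0,0.4],[0,0,0,0,0.35],[0,0,0,0,0.25],[0,0,0,0,0.1],[0,0,0,0,-0.1],[0,0,0,0,-0.2],[0,0,0,0,-0.2],[0,0,0,0,-0.2]])

```text
clock: 21.98
position: [0.5009, 0.2961, 0.0082]
tool_rot: [3.142, 0.0, 2.798]
force: [-0.0, -0.4, -0.6]
grip_width: 0.0513
```

```bash
python3 - <<'E'
from workcell import bot
import cv2
a=bot.grab_frame("top");b=bot.grab_frame("scene")
cv2.imwrite("pics/g12.png",cv2.convertScaleAbs(cv2.hconcat([cv2.resize(a[255:380,175:285],(400,455)),cv2.resize(b[205:325,390:528],(400,455))]),alpha=1.6))
o=bot.observe();print(o["position"],o["tool_rot"],o["force"],o["moment"],o["grip_width"])
E
```

```text
[0.50086979 0.29610198 0.00818767] [-3.14157275e+00 -1.55367261e-05  2.79774789e+00] [-0.86626444  0.4800243  -1.1669197 ] [-0.06639406 -0.06700184  0.05851289] 0.05147908931470355
```

View pics/g12.png

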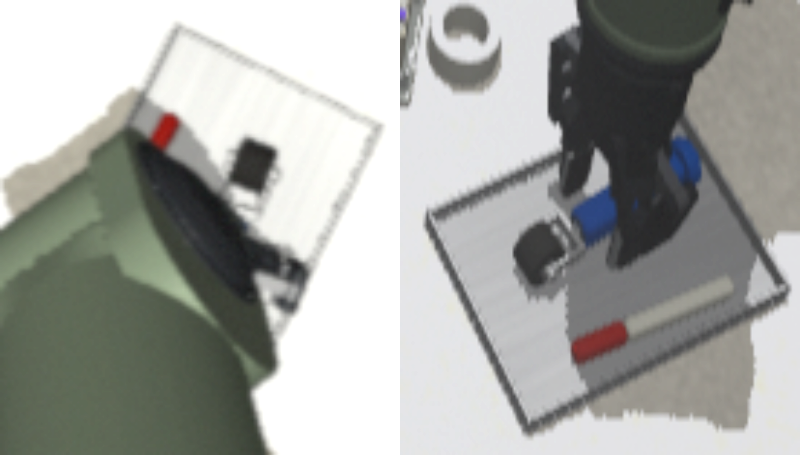

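The roller is down and released, and the fingers are open around it. Next I'll lift straight up and back away.

servo_tool(plan=[[0,0,3,0,-0.2],[0,0,12,0,-0.2],[0,0,26,0,-0.2],[0,0,45,0,-0.2],[0,0,65,0,-0.2],[0,0,85,0,-0.2],[0,0,105,0,-0.2],[0,0,122,0,-0.2],[0,0,135,0,-0.2],[0,0,140,0,-0.2]])

```text
clock: 22.92
position: [0.5016, 0.2965, 0.1509]
tool_rot: [3.139, 0.002, 2.798]
force: [-0.7, -0.7, -0.3]
grip_width: 0.0512
```

servo_tool(plan=[[-10,12,5,0,-0.2],[-35,40,15,0,-0.2],[-60,65,25,0,-0.2],[-85,95,35,0,-0.2],[-110,120,45,0,-0.2],[-135,150,55,0,-0.2],[-160,175,65,0,-0.2],[-185,205,70,0,-0.2],[-200,225,70,0,-0.2],[-205,230,70,0,-0.2]])

```text
clock: 23.75
position: [0.2918, 0.5296, 0.2183]
tool_rot: [3.141, -0.002, 2.803]
force: [0.2, -0.1, 0.1]
grip_width: 0.051
```

```bash
python3 - <<'E'
from workcell import bot
import cv2
a=bot.grab_frame("top");b=bot.grab_frame("scene");cv2.imwrite("pics/top13.png",a);cv2.imwrite("pics/scene13.png",b)
f=lambda b:cv2.convertScaleAbs(cv2.resize(b,(400,300),interpolation=cv2.INTER_CUBIC),alpha=1.6)
cv2.imwrite("pics/g13.png",cv2.vconcat([cv2.hconcat([f(a[245:385,160:345]),f(b[220:325,390:530])]),cv2.hconcat([f(b[165:240,310:430]),f(a[275:365,280:410])])]))
o=bot.observe();print(o["position"],o["force"],o["clock"])
# differences vs start
for n,i in(("top",a),("scene",b)):
    z=cv2.imread(f"pics/{n}0.png");d=cv2.absdiff(z,i).max(2)
    k,l,s,c=cv2.connectedComponentsWithStats((d>35).astype('uint8'));print(n,[x.tolist() for x in s[1:] if x[4]>8])
E
```

```text
[0.29447791 0.52675983 0.21785247] [ 0.34872955 -0.24468179  0.30964497] 23.85
top [[238, 293, 13, 6, 51], [237, 305, 11, 7, 43], [233, 313, 10, 7, 44], [215, 349, 16, 14, 95], [62, 362, 234, 118, 4995], [0, 392, 161, 88, 6711]]
scene [[441, 26, 3, 14, 19], [518, 131, 122, 143, 1924], [630, 137, 10, 53, 349], [479, 144, 161, 192, 3635], [486, 239, 10, 13, 56], [482, 242, 7, 7, 12], [492, 253, 4, 4, 9], [445, 259, 12, 12, 59], [438, 261, 6, 3, 9], [443, 264, 5, 7, 12], [429, 267, 15, 17, 75]]
```

View pics/g13.png

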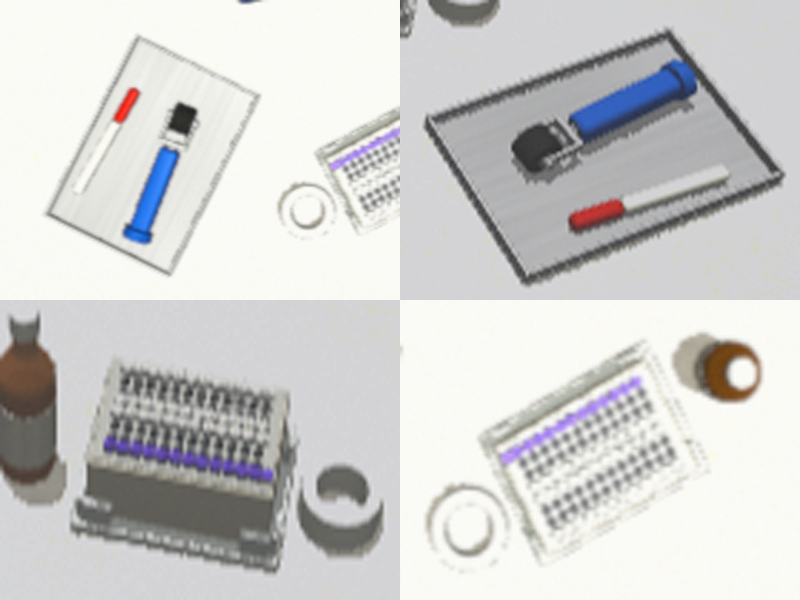

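```bash
python3 -c "
from workcell import bot
print(bot.job_done())"
```

```text
the job is handed in; nothing more can be done
None
```

I rolled the violet strip with the middle-sized roller, then laid the roller back in the tray and handed the job in at about 24 s on the robot's clock. My checks point to every cap being home, but the images alone can't prove it.

- **Rolling:** I made one pass along the strip and one back, pressing with the wheel only. The measured upward force was about 14–18 N, and the tool height stayed constant to about 0.2 mm.
- **Caps:** In the picture taken after rolling, all 12 cap tops lie on one line to about ±0.25 px. They dropped 0.75–1.1 px against 1.2 px expected for the full 4 mm. That is a little short, and about the limit of what I could measure. I rely mainly on the force, which was well above the roughly 8 N that moves a cap, with no further sinking on the return pass.
- **Handle near the caps:** The roller tipped about 3° in the grip while pressing. At the far end of the pass, the handle's underside may have come very close to the first caps pressed, which were already down. I saw no sign of contact in the forces.
- **Return:** I set the roller down butt first; it settled level in the tray about 8 mm forward of its old spot, to clear the rear wall. It let go gently, with about 10 N at most on the tray.
- **Other items:** Comparing before and after pictures, only the roller and the arm with its shadow showed a change above the detection threshold. The marker, bottle, tape and tall tube rack look undisturbed.

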